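# Load a tube carrier and index the drawer tray to its next lock hole

### The arm

A 7-joint arm with a two-finger parallel gripper is mounted at the origin on the work surface. World frame = base frame: x ahead of the robot, y to its left, z up, the work surface at z = 0. Lengths are in mm, angles in rad, forces in N, time in s.
With the tool pointing down it reaches from about 400 to 875 mm from the base axis. Payload 4.4 kg.
Tool frame: the origin (TCP) lies at the very end of the fingers, on their centre line; the grasp point (between the pads) lies 19 mm behind it; y points along the fingers, z is the direction in which the jaws open and shut, and the axes are right-handed (so a half turn about y gives the same grasp; the last joint's range is limited). The gripper opens to 85 mm and grips with 20 to 120 N. Pads are 22 mm wide; open, the fingers measure 114 mm over their backs; the gripper's body (76 mm by 85 mm) begins 54 mm behind the grasp point. The pads swing forward as they close: fully open they stand 13 mm farther back than shut.
Start: joints at [-1.29, 0.628, 0.038, 1.517, -0.027, 0.996, -0.02], TCP at [220.905, 611.326, 209.213] pointing down, gripper open.
Joint ranges: [-3.06, 3.06], [-0.37, 2.12], [-1.25, 1.32], [0.18, 2.47], [-1.1, 4.24], [0.23, 1.98], [-2.94, 2.94]. Speed limits (rad/s): [2.57, 2.57, 3.14, 3.14, 3.14, 3.14, 3.14].

### API

Orientations are given as [roll, pitch, yaw] about the fixed x, y, z axes, in that order (R = Rz(yaw) Ry(pitch) Rx(roll)).
In Python, from cell import read_state, get_image, finish_job gives the robot as it stands. The module is installed in compiled form; this text tells all that it offers.
- The arm moves only by the tool servo_tool, never from a script. Its argument "increments" is a list of rows, each an object of numbers: "dx", "dy", "dz": the shift along the world's x, y, z in cm; "ax", "ay", "az": the turn, a rotation vector about the world's x, y, z in rad; "claw": the closure, from -1 (fully open) to 1 (shut). A call has 1 to 8 rows; each row is the pose to reach, as a shift and turn from the pose commanded when the call began; what a row does not reach only later rows make up. A row lasts 1/12 s, in which the tool goes at most 41.7 mm and 7.16 degrees, less where a joint would pass 70% of its speed; a pose out of reach is approached as far as the arm can. A call with a gripper value outside its range is refused whole. The fingers move at their own pace and stop on an object; the grip force is fixed at half the most. Time passes only in rows, so rows that repeat a pose let the fingers close. It gives the time, the measured TCP pose, the force and the opening at its end, in the units of the state.
- read_state(): the state, without advancing time (a new reading comes with each control period).
- get_image(name): name is "scene" or "top" or "wrist"; returns a dict with "color" (480x640x3 uint8, red, green, blue), "fov_y" (degrees; the focal length in pixels is half the picture's height over the tangent of half this angle, whatever the lens; pixels are square), "cx", "cy" (the principal point, pixels), "R" (3x3) and "t" (3): a world point X has camera coordinates R X + t. Camera axes: x right, y down, z forward; pixel columns grow to the right and rows downward; lengths in mm; the calibration is good to about 2 mm. A picture is of the moment at which its call begins. There is no depth.
- finish_job(): hands the job in, once; it reports no verdict.
The state is a dict: "clock": time; "qpos": joint angles; "qd": joint speeds; "tau": joint torques, N m; "eef_pos": TCP position; "tool_rot": TCP orientation; "force": force on the tool from outside, world axes, zero at the start; "torque": the same for the moment, N m; "width": finger opening in mm.
Only numpy, scipy, OpenCV 4.12 (cv2) and the standard library are available. Lean on these libraries where they do the work, as an engineer would, in place of code of your own. Each camera call takes 0.05 s, during which the arm holds its last target.

### The job

Set the grey tube carrier down in the pocket of the sliding tray, turned so that its tab goes into the notch and it sits flat on the pocket floor, and let go of it. Then pull the tray's lock plunger up out of its hole, slide the tray along to the next hole (the middle one of the three), push the pin fully home there and keep holding the knob: the program finishes with the gripper still holding the plunger down in that hole. Leave the bottle, the jar and the dishes where they stand.

Things in the scene. Friction and masses are not known exactly. Their poses are not given: they have to be found in the camera images.
- carrier_mid (a point): Centre of the loose tube carrier, 28 mm above its underside: a plain grey block 80 long (its x) x 40 wide (its y) x 56 mm high, about 180 g, upright on the table. Three white caps 19 mm wide stand 10 mm above its top, in a row along x. Grip it across the 40 mm, at mid length. One tab at its -x end.
- carrier_tab (a point): Middle of the carrier's tab: 16 mm wide and 10 mm high, level with the underside, sticking out 14 mm from the -x end of the block. This point lies 47 mm from the carrier's centre towards -x, 5 mm above the underside.
- pocket (a point): Centre of the pocket's floor in the sliding white tray, 28 mm above the table; x across the tray away from the robot, y along the slide, z up. Inside 85 (x) x 45 mm (y), walls 14 mm high, 5 thick. The -x end wall has a 22 mm notch for the tab: the loaded carrier has this frame's yaw. Side walls only at the corners: 49 mm finger gaps at mid length, over a plate (130 x 130 mm) level with the floor.
- knob (a point): Centre of the lock plunger's knob, an upright black cylinder 26 mm in diameter, 30 mm high, on the tray's aluminium lug, 100 mm from the pocket centre towards the tray's +x; moves with the tray and rises with the plunger. Pin home: this point is 87 mm above the table, and a fixed collar (22 mm in diameter) has its top 25 mm below it. Loaded carrier's caps reach 94 mm above the table.
- plunger (a joint): Lift of the lock plunger in m: 0 = pin fully home, 0.018 = top stop. The 8 mm round-ended pin under the knob goes 10 mm deep into a 13 mm hole: clear of it above 0.010. Stiff: about 5 to 8 N to pull up, stays where it is left, about 3 N to push down. Between holes it rests on the bar at about 0.010.
- tray (a joint): Slide of the tray in m along the drawer's -y (to the robot's right): 0 = pin over the start hole, 0.060 = over the next (middle) hole, 0.120 = over the last. Slides with about 2 N with the pin clear; locked (2.5 mm play either way) while the pin is in a hole.
- hole_start (a point): Mouth of the hole in which the pin sits at the start: the +y end hole of three 13 mm holes in the fixed aluminium index bar (28 mm wide, along the drawer's y, top 34 mm above the table), far side of the drawer. Axes are the drawer's, parallel to the tray's.
- hole_next (a point): Mouth of the next hole, the middle one, 60 mm from the start hole towards the drawer's -y; the knob must stand straight above it.
- hole_last (a point): Mouth of the last hole, 120 mm from the start hole; not to be used.
- drawer: The fixed black drawer base with a white front panel, 224 (x) x 310 (y) x up to 36 mm high; its origin is on the table, the start hole is at x +80, y +50 mm in its frame.
- bottle_mid (a point): Centre (65 mm up) of a bystander: amber bottle, 60 mm in diameter, 130 mm high.
- jar_mid (a point): Centre (37 mm up) of a bystander: white jar, 68 mm in diameter, 75 mm high.
- dishes_mid (a point): Centre (16 mm up) of a bystander: a stack of two round white dishes, 90 mm in diameter, 32 mm high.

How it is judged:
By the outcome, as a careful person would: the job done as asked, in the order asked, and still so for the second after the job is handed in, while the arm keeps its last pose, push and grip.
It also fails if it takes over 48 s, if anything falls off the work surface, if the arm or the gripper's body presses on something with over 40 N, if the wrist force passes 120 N, or if a joint passes its speed limit or range.

## Working session

There is one attempt and no reset: what is moved stays moved. The work goes in short steps, Python scripts to look and compute and a tool call to move; the robot and the scene stay as the last step left them, time stands still between calls to the robot, and variables do not carry over. Pictures are saved under pics/ and viewed, and the job is handed in when it is done.

Besides the shell and the picture viewer there is one more tool, called as name(argument=value, ...) on one line, values as JSON. servo_tool: Moves the arm, as the interface text tells. Its arguments: {"type":"object","properties":{"increments":{"type":"array","items":{"type":"object","properties":{"dx":{"type":"number"},"dy":{"type":"number"},"dz":{"type":"number"},"ax":{"type":"number"},"ay":{"type":"number"},"az":{"type":"number"},"claw":{"type":"number"}}}}},"required":["increments"]}

```bash
mkdir -p pics; ls; cat > h.py <<'E'
from cell import *
import numpy as np, cv2
def snap(n,f):
    d=get_image(n); cv2.imwrite('pics/'+f,cv2.cvtColor(d['color'],cv2.COLOR_RGB2BGR))
    np.savez('pics/'+f[:-4]+'.npz',**{k:d[k] for k in('R','t','fov_y','cx','cy')}); return d
def load(f): return dict(np.load('pics/'+f+'.npz'))
def foc(d): return 240/np.tan(np.radians(float(d['fov_y']))/2)
def at(d,u,v,z):
    R=np.array(d['R']);t=np.array(d['t']);c=-R.T@t
    r=R.T@np.array([(u-d['cx'])/foc(d),(v-d['cy'])/foc(d),1]); return c+r*(z-c[2])/r[2]
def proj(d,X):
    p=np.array(d['R'])@np.array(X)+np.array(d['t']); return p[:2]/p[2]*foc(d)+[d['cx'],d['cy']]
E
python3 - <<'E'
from h import *
for n in('scene','top','wrist'):
    d=snap(n,n+'0.png'); print(n,d['fov_y'],d['cx'],d['cy'],-np.array(d['R']).T@d['t'],np.round(d['R'],2).tolist())
print(read_state())
E
```

```text
pics
scene 44.40294562409471 319.9803221903131 240.00473877315332 [1640.98027798  440.53702072 1061.47485726] [[-0.38, 0.93, 0.02], [0.61, 0.26, -0.75], [-0.7, -0.27, -0.66]]
top 50.61599189545392 316.1711603548893 249.53612332064517 [ 337.7007502    14.99406805 1292.59361764] [[-0.02, -1.0, 0.0], [-0.98, 0.02, -0.18], [0.18, -0.01, -0.98]]
wrist 61.50409716338533 322.29720929330733 244.49115905706935 [150.15736562 635.62176609 373.92249382] [[0.34, 0.94, -0.0], [0.9, -0.33, 0.29], [0.27, -0.1, -0.96]]
{'clock': 0.15, 'qpos': array([-1.28979621,  0.62912186,  0.03844919,  1.51812303, -0.02697868,
        0.99631979, -0.02000127]), 'qd': array([ 0.00028457, -0.00295498,  0.00088443, -0.00302473,  0.00043958,
       -0.0016839 ,  0.00074046]), 'tau': array([ 9.04163589e-04, -5.63801229e+01,  1.22754313e+00, -1.93650824e+01,
        1.10547568e-02,  7.43499870e-03, -2.59397530e-05]), 'eef_pos': array([220.73285232, 610.83657075, 208.51292598]), 'tool_rot': array([-1.57225024e+00, -2.44597649e-05, -3.46790066e-01]), 'force': array([-0.64012165, -0.51590223, -0.20559591]), 'torque': array([-0.01596548, -0.02129641, -0.00879238]), 'width': 85.3095996519182}
```

View pics/scene0.png

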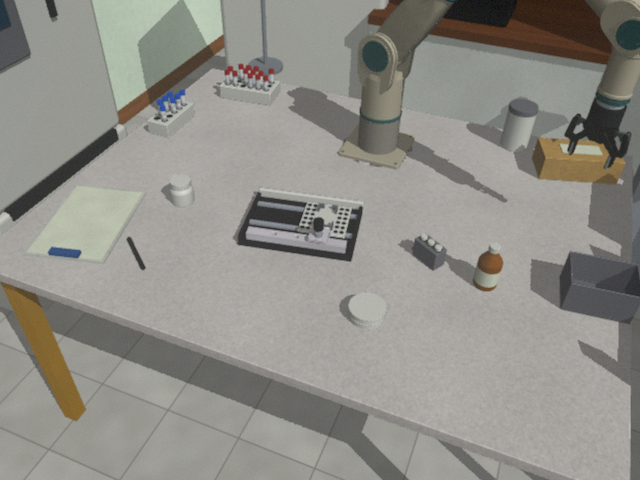

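View pics/top0.png

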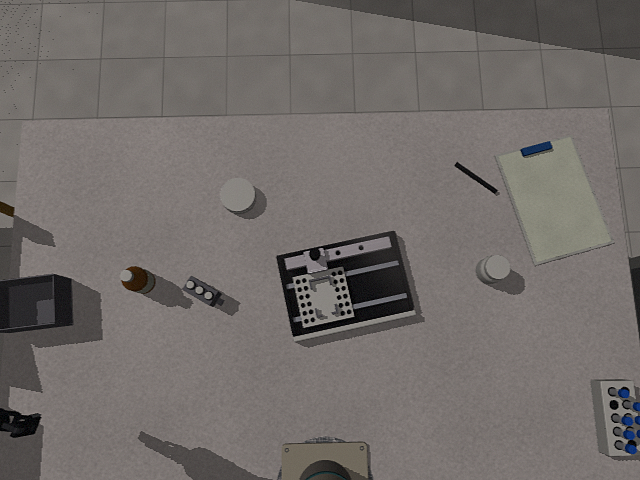

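View pics/wrist0.png

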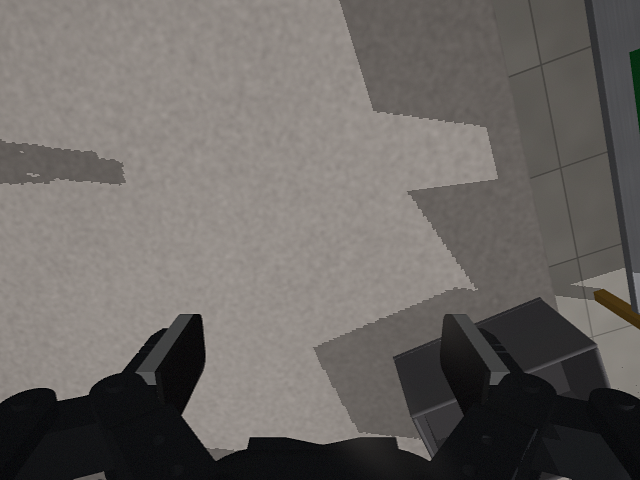

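```bash
python3 - <<'E'
import cv2
a=cv2.imread('pics/top0.png')
cv2.imwrite('pics/top0_tray.png',cv2.resize(a[225:350,265:425],None,fx=5,fy=4.8*5/4.8*0.96,interpolation=cv2.INTER_CUBIC)[:600])
cv2.imwrite('pics/top0_car.png',cv2.resize(a[250:330,110:250],None,fx=5,fy=5,interpolation=cv2.INTER_CUBIC))
b=cv2.imread('pics/scene0.png')
cv2.imwrite('pics/scene0_c.png',cv2.resize(b[180:270,380:520],None,fx=5,fy=5,interpolation=cv2.INTER_CUBIC))
E
```

```text
(no output)
```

View pics/top0_tray.png

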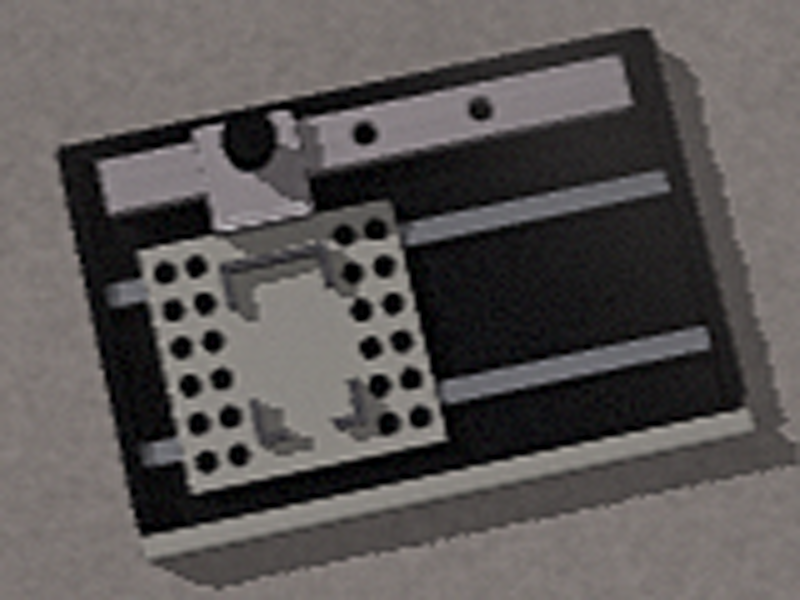

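View pics/top0_car.png

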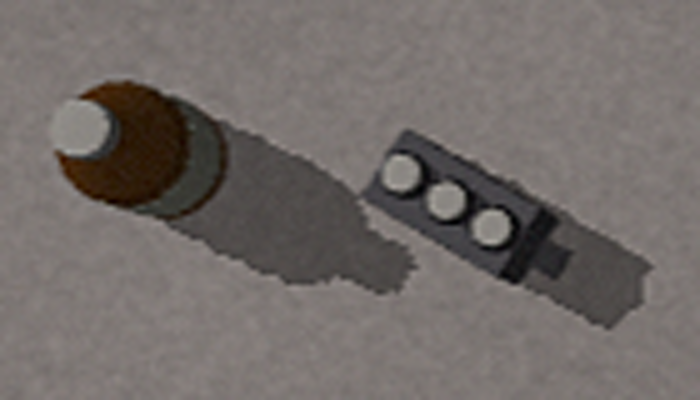

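View pics/scene0_c.png

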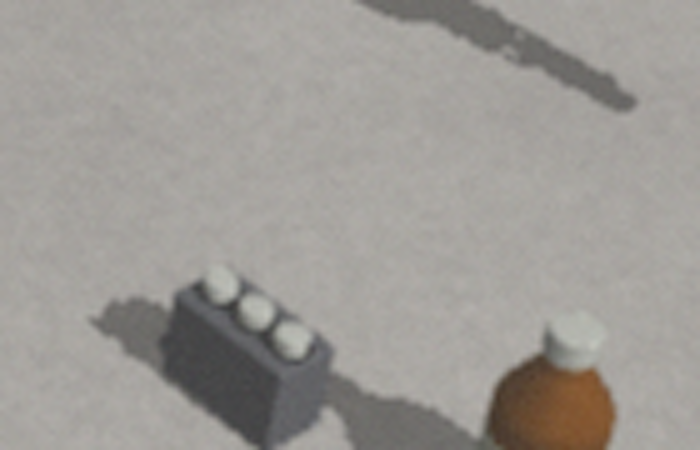

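```bash
python3 - <<'E'
from h import *
d=load('top0')
P=lambda u,v,z:at(d,265+u/5,225+v/4.8,z)
c=[at(d,110+u/5,250+v/5,66) for u,v in((403,173),(447,201),(492,228))]
print('caps',np.round(c,1)); w=c[0]-c[2];print('yaw',np.arctan2(w[1],w[0]),np.linalg.norm(w)); 
print('tab',at(d,110+555/5,250+262/5,10))
q=np.array([P(138,250,28),P(390,203,28),P(447,440,28),P(195,492,28)]);print('plate',np.round(q,1),q.mean(0))
for i in range(4):e=q[(i+1)%4]-q[i];print(np.linalg.norm(e),np.arctan2(e[1],e[0]))
h=[P(364,132,34),P(480,107,34)];print('holes',h);e=h[0]-h[1];print(np.linalg.norm(e),np.arctan2(e[1],e[0])-np.pi/2)
print('startH',2*h[0]-h[1]); print('knobtop',P(251,133,102))
b=[P(60,147,30),P(650,30,30)];e=b[0]-b[1];print('base back edge',b,np.linalg.norm(e),np.arctan2(e[1],e[0])-np.pi/2)
s=load('scene0')
print('scene caps',[at(s,380+u/5,180+v/5,66) for u,v in((222,278),(258,306),(294,334))])
for n,p in(('bottle',(84,128)),):print(n,at(d,110+p[0]/5,250+p[1]/5,130))
E
```

```text
caps [[485.3 315.3  66. ]
 [471.2 293.7  66. ]
 [457.6 271.7  66. ]]
yaw 1.0036566740526918 51.64398408101272
tab [445.13522549 251.45215355  10.        ]
plate [[502.7  69.2  28. ]
 [524.5 -58.   28. ]
 [400.5 -82.   28. ]
 [377.   43.1  28. ]] [451.18461566  -6.92961157  28.        ]
129.0892964033847 -1.4012165227203695
126.32228764402173 -2.950096160178378
127.33525449531334 1.7564431021608753
128.41798922744258 0.2049312952632272
holes [array([561.57317398, -45.82706926,  34.        ]), array([ 573.52416408, -104.79566782,   34.        ])]
60.16744785379111 0.1999586812031171
startH [549.62218388  13.14152931  34.        ]
knobtop [550.25901427  11.31410045 102.        ]
base back edge [array([557.93846653, 107.6629144 ,  30.        ]), array([ 613.76745417, -193.42761115,   30.        ])] 306.222762769549 0.18334034904810048
scene caps [array([460.89745271, 272.91926323,  66.        ]), array([475.03241634, 295.61480033,  66.        ]), array([488.87332805, 317.8381985 ,  66.        ])]
bottle [502.00518284 447.17317098 130.        ]
```

servo_tool(increments=[{"dx": 6,"dy": -8,"az": 0.125,"claw": -1},{"dx": 9,"dy": -11,"az": 0.25,"claw": -1},{"dx": 12,"dy": -15,"az": 0.37,"claw": -1},{"dx": 15,"dy": -18,"az": 0.49,"claw": -1},{"dx": 17,"dy": -21,"az": 0.61,"claw": -1},{"dx": 19,"dy": -24,"az": 0.73,"claw": -1},{"dx": 20.5,"dy": -26,"az": 0.85,"claw": -1},{"dx": 22,"dy": -28,"az": 0.97,"claw": -1}])

```text
invalid input at $.increments[0]: expected keys dx, dy, dz, ax, ay, az, claw
```

servo_tool(increments=[{"dx": 3,"dy": -4,"dz": 0,"ax": 0,"ay": 0,"az": 0.12,"claw": -1},{"dx": 6,"dy": -7.5,"dz": 0,"ax": 0,"ay": 0,"az": 0.24,"claw": -1},{"dx": 9,"dy": -11,"dz": 0,"ax": 0,"ay": 0,"az": 0.36,"claw": -1},{"dx": 11,"dy": -14,"dz": 0,"ax": 0,"ay": 0,"az": 0.48,"claw": -1},{"dx": 13,"dy": -17,"dz": 0,"ax": 0,"ay": 0,"az": 0.6,"claw": -1},{"dx": 15,"dy": -20,"dz": 0,"ax": 0,"ay": 0,"az": 0.72,"claw": -1},{"dx": 17.5,"dy": -23,"dz": 0,"ax": 0,"ay": 0,"az": 0.84,"claw": -1},{"dx": 20,"dy": -26,"dz": 0,"ax": 0,"ay": 0,"az": 0.96,"claw": -1}])

```text
clock: 0.82
eef_pos: [421.7, 349.2, 209.1]
tool_rot: [-1.571, 0.0, 0.619]
force: [0.7, 0.7, -0.1]
width: 85.5
```

servo_tool(increments=[{"dx": 2,"dy": -2,"dz": 0,"ax": 0,"ay": 0,"az": 0.12,"claw": -1},{"dx": 4,"dy": -4.5,"dz": 0,"ax": 0,"ay": 0,"az": 0.24,"claw": -1},{"dx": 5.2,"dy": -5.7,"dz": 0,"ax": 0,"ay": 0,"az": 0.36,"claw": -1},{"dx": 5.2,"dy": -5.7,"dz": 0,"ax": 0,"ay": 0,"az": 0.39,"claw": -1},{"dx": 5.2,"dy": -5.7,"dz": 0,"ax": 0,"ay": 0,"az": 0.39,"claw": -1},{"dx": 5.2,"dy": -5.7,"dz": 0,"ax": 0,"ay": 0,"az": 0.39,"claw": -1}])

```text
clock: 1.32
eef_pos: [472.6, 294.4, 209.0]
tool_rot: [-1.57, 0.0, 1.002]
force: [-0.4, 0.2, -0.7]
width: 85.2
```

```bash
python3 - <<'E'
from h import *
d=snap('wrist','wrist1.png'); s=read_state();print(s['clock'],s['eef_pos'],s['tool_rot'],s['qpos'])
E
```

```text
1.3667 [472.25284508 294.88322549 209.07882232] [-1.57003968e+00  1.80259579e-04  1.00299903e+00] [-0.39148463  0.50971855 -0.32464167  1.77481753  0.20080158  0.88994614
  1.76908898]
```

View pics/wrist1.png

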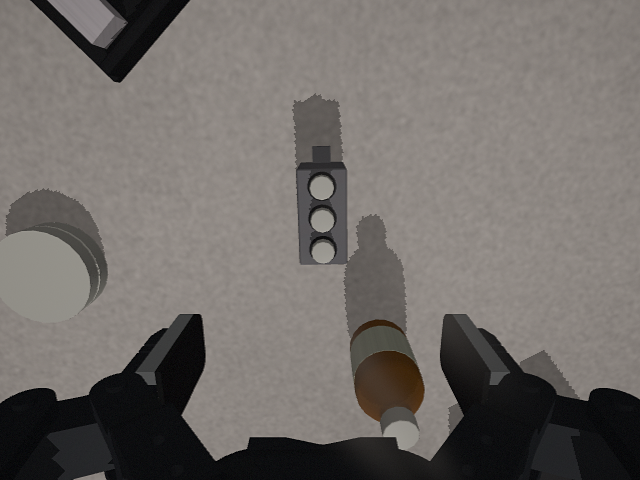

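```bash
python3 - <<'E'
from h import *
d=load('wrist1')
c=np.array([at(d,u,v,66) for u,v in((321.5,187),(322,219.5),(323,251))]);w=c[2]-c[0]
print(c,c.mean(0),np.arctan2(w[1],w[0]),np.linalg.norm(w)); print(at(d,321,153,10))
k=[at(d,297,169,56),at(d,347,169,56),at(d,346,263,56),at(d,300,263,56)];print(np.round(k,1),np.mean(k,0))
E
```

```text
[[457.39995206 271.35819817  66.        ]
 [470.84130059 293.06767134  66.        ]
 [484.14768941 315.34523735  66.        ]] [470.79631402 293.25703562  66.        ] 1.0244551867306366 51.48107487191817
[446.20923535 252.96014239  10.        ]
[[466.8 250.5  56. ]
 [433.9 271.5  56. ]
 [475.3 337.3  56. ]
 [507.7 316.6  56. ]] [470.91610718 293.96459359  56.        ]
```

servo_tool(increments=[{"dx": -0.1,"dy": 0,"dz": -3,"ax": 0,"ay": 0,"az": 0.01,"claw": -1},{"dx": -0.2,"dy": -0.1,"dz": -6.5,"ax": 0,"ay": 0,"az": 0.01,"claw": -1},{"dx": -0.2,"dy": -0.1,"dz": -10,"ax": 0,"ay": 0,"az": 0.01,"claw": -1},{"dx": -0.2,"dy": -0.1,"dz": -13.5,"ax": 0,"ay": 0,"az": 0.01,"claw": -1},{"dx": -0.2,"dy": -0.1,"dz": -16.5,"ax": 0,"ay": 0,"az": 0.01,"claw": -1},{"dx": -0.2,"dy": -0.1,"dz": -18.5,"ax": 0,"ay": 0,"az": 0.01,"claw": -1},{"dx": -0.2,"dy": -0.1,"dz": -19.1,"ax": 0,"ay": 0,"az": 0.01,"claw": -1},{"dx": -0.2,"dy": -0.1,"dz": -19.1,"ax": 0,"ay": 0,"az": 0.01,"claw": -1}])

```text
clock: 2.03
eef_pos: [469.2, 293.7, 16.8]
tool_rot: [-1.569, 0.003, 1.015]
force: [0.2, -0.2, -0.1]
width: 84.9
```

servo_tool(increments=[{"dx": 0,"dy": 0,"dz": 0,"ax": 0,"ay": 0,"az": 0,"claw": 0.2},{"dx": 0,"dy": 0,"dz": 0,"ax": 0,"ay": 0,"az": 0,"claw": 0.6},{"dx": 0,"dy": 0,"dz": 0,"ax": 0,"ay": 0,"az": 0,"claw": 1},{"dx": 0,"dy": 0,"dz": 0,"ax": 0,"ay": 0,"az": 0,"claw": 1},{"dx": 0,"dy": 0,"dz": 0,"ax": 0,"ay": 0,"az": 0,"claw": 1},{"dx": 0,"dy": 0,"dz": 0,"ax": 0,"ay": 0,"az": 0,"claw": 1},{"dx": 0,"dy": 0,"dz": 0,"ax": 0,"ay": 0,"az": 0,"claw": 1},{"dx": 0,"dy": 0,"dz": 0,"ax": 0,"ay": 0,"az": 0,"claw": 1}])

```text
clock: 2.7
eef_pos: [471.9, 293.9, 19.9]
tool_rot: [-1.572, -0.002, 1.013]
force: [-0.9, -0.5, 6.5]
width: 38.7
```

servo_tool(increments=[{"dx": 0,"dy": 0,"dz": 2,"ax": 0,"ay": 0,"az": 0,"claw": 1},{"dx": 0,"dy": 0,"dz": 5,"ax": 0,"ay": 0,"az": 0,"claw": 1},{"dx": 0,"dy": 0,"dz": 8.5,"ax": 0,"ay": 0,"az": 0,"claw": 1},{"dx": 0,"dy": -1,"dz": 12,"ax": 0,"ay": 0,"az": -0.1,"claw": 1},{"dx": 1,"dy": -4,"dz": 14.5,"ax": 0,"ay": 0,"az": -0.22,"claw": 1},{"dx": 2,"dy": -7.5,"dz": 16,"ax": 0,"ay": 0,"az": -0.34,"claw": 1},{"dx": 3,"dy": -11,"dz": 18,"ax": 0,"ay": 0,"az": -0.46,"claw": 1},{"dx": 4,"dy": -14.5,"dz": 18,"ax": 0,"ay": 0,"az": -0.58,"claw": 1}])

```text
clock: 3.37
eef_pos: [513.3, 147.7, 202.6]
tool_rot: [-1.571, -0.008, 0.428]
force: [1.2, 0.6, -2.6]
width: 38.5
```

servo_tool(increments=[{"dx": 1,"dy": -3.5,"dz": 0,"ax": 0,"ay": 0,"az": -0.12,"claw": 1},{"dx": 2,"dy": -7,"dz": 0,"ax": 0,"ay": 0,"az": -0.22,"claw": 1},{"dx": 3,"dy": -10,"dz": 0,"ax": 0,"ay": 0,"az": -0.24,"claw": 1},{"dx": 4,"dy": -12.5,"dz": 0,"ax": 0,"ay": 0,"az": -0.24,"claw": 1},{"dx": 4,"dy": -13.5,"dz": 0,"ax": 0,"ay": 0,"az": -0.24,"claw": 1},{"dx": 4,"dy": -13.5,"dz": 0,"ax": 0,"ay": 0,"az": -0.24,"claw": 1},{"dx": 4,"dy": -13.5,"dz": 0,"ax": 0,"ay": 0,"az": -0.24,"claw": 1},{"dx": 4,"dy": -13.5,"dz": 0,"ax": 0,"ay": 0,"az": -0.24,"claw": 1}])

```text
clock: 4.03
eef_pos: [550.3, 15.5, 198.3]
tool_rot: [-1.569, 0.0, 0.196]
force: [-0.0, 0.6, -2.1]
width: 38.5
```

```bash
python3 - <<'E'
from h import *
d=snap('wrist','wrist2.png'); s=read_state();print(s['clock'],s['eef_pos'],s['tool_rot'],s['width'],s['force'])
E
```

```text
4.0833 [550.41381504  15.69050812 198.34272983] [-1.56935653e+00 -1.40101790e-05  1.96142526e-01] 38.12941884820252 [ 0.4194773  -0.38587096 -3.14383671]
```

View pics/wrist2.png

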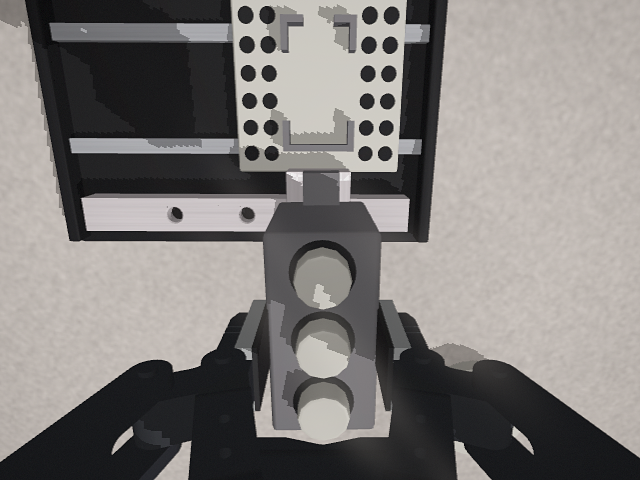

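```bash
python3 - <<'E'
import cv2
a=cv2.imread('pics/wrist2.png')
cv2.imwrite('pics/wrist2_a.png',cv2.resize(a[0:190,225:425],None,fx=4,fy=3,interpolation=cv2.INTER_CUBIC)[:600])
cv2.imwrite('pics/wrist2_b.png',cv2.resize(a[180:450,230:410],None,fx=3,fy=2,interpolation=cv2.INTER_CUBIC))
E
```

```text
(no output)
```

View pics/wrist2_a.png

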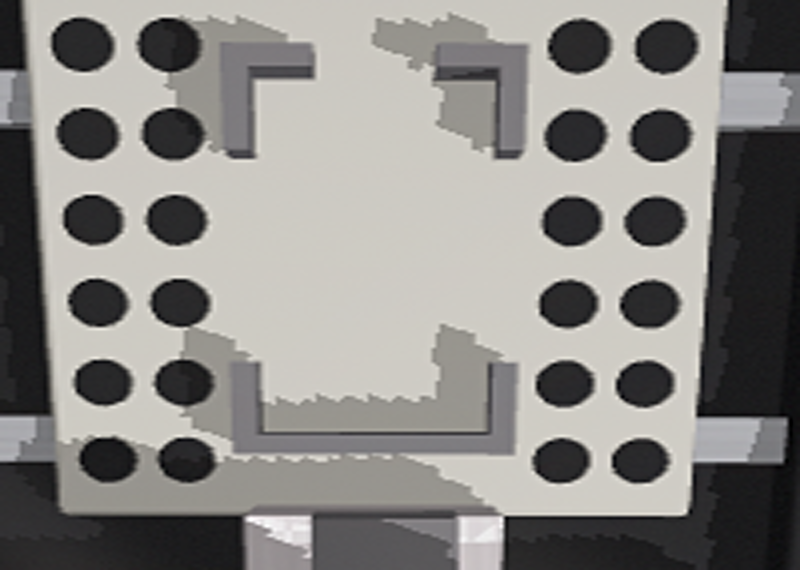

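View pics/wrist2_b.png

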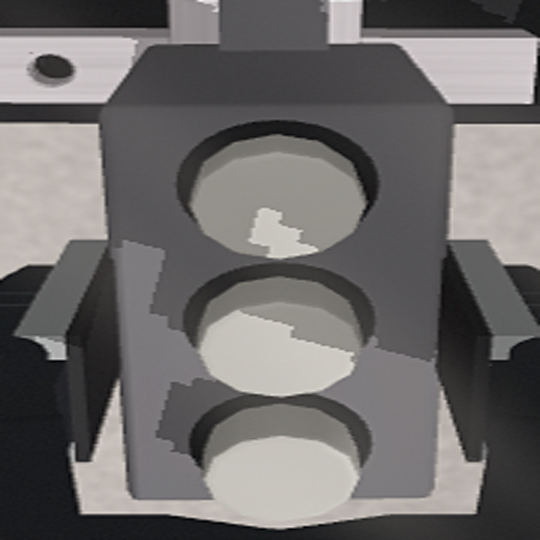

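```bash
python3 - <<'E'
from h import *
d=load('wrist2')
A=lambda u,v,z:at(d,225+u/4,v/3,z)
o=np.array([A(220,43,42),A(527,43,42),A(515,453,42),A(235,453,42)]);print(np.round(o,1).tolist(),o.mean(0))
for i in range(4):e=o[(i+1)%4]-o[i];print(round(np.linalg.norm(e),1),round(np.arctan2(e[1],e[0]),3))
i_=np.array([A(253,72,42),A(498,72,42),A(490,433,42),A(260,433,42)]);print(np.round(i_,1).tolist(),i_.mean(0))
# plate hole rows
L=[(82,45),(88,134),(93,220),(98,303),(103,383),(108,460)];R=[(666,46),(660,135),(655,222),(650,304),(644,384),(640,461)]
l=np.array([A(*p,28) for p in L]);r=np.array([A(*p,28) for p in R])
f=lambda q:np.polyfit(q[:,0],q[:,1],1)[0]
print('rows yaw',np.arctan(f(l)),np.arctan(f(r)),'mean',(l.mean(0)+r.mean(0))/2, 'width',np.linalg.norm(l-r,axis=1))
h=[at(d,247.5,214.5,34),at(d,176,214.5,34)];e=h[0]-h[1];print('holes',h,np.linalg.norm(e),np.arctan2(e[1],e[0])-np.pi/2)
B=lambda u,v,z:at(d,230+u/3,180+v/2,z)
for zt in (236,):
  c=np.array([B(105,103,zt),B(450,103,zt),B(435,497,zt),B(128,497,zt)]);print(np.round(c,1).tolist(),c.mean(0))
  for i in range(4):e=c[(i+1)%4]-c[i];print(round(np.linalg.norm(e),1),round(np.arctan2(e[1],e[0]),3))
k=np.array([B(277,480,246),B(278,345,246),B(278,190,246)]);e=k[0]-k[2];print('caps',k,np.linalg.norm(e),np.arctan2(e[1],e[0]))
print('tab',B(275,25,190))
E
```

```text
[[410.2, -42.8, 42.0], [399.6, 10.7, 42.0], [492.7, 29.2, 42.0], [503.2, -24.3, 42.0]] [451.40882402  -6.81705643  42.        ]
54.6 1.767
94.9 0.195
54.5 -1.376
94.9 -2.946
[[415.1, -36.0, 42.0], [406.6, 7.0, 42.0], [488.7, 23.3, 42.0], [497.3, -20.4, 42.0]] [451.92202563  -6.53684464  42.        ]
rows yaw 0.19243240434400866 0.19190494607637754 mean [451.55411902  -6.94579622  28.        ] width [108.38786347 108.21229412 108.35575469 108.40677444 108.19746911
 108.31209516]
holes [array([560.83831616, -46.01820173,  34.        ]), array([ 572.40058713, -104.57580423,   34.        ])] 59.68818074512183 0.19494362800895426
[[513.9, -11.1, 236.0], [506.6, 25.9, 236.0], [583.2, 42.4, 236.0], [590.7, 3.8, 236.0]] [548.59982455  15.24266169 236.        ]
37.7 1.766
78.3 0.212
39.3 -1.377
78.3 -2.95
caps [[574.89002849  20.09999196 246.        ]
 [548.41320605  14.97391206 246.        ]
 [521.41483625   9.62504924 246.        ]] 54.491472818934774 0.193434899963142
tab [505.20080191   6.11750251 190.        ]
```

servo_tool(increments=[{"dx": -2,"dy": -0.4,"dz": 0,"ax": 0,"ay": 0,"az": 0,"claw": 1},{"dx": -5,"dy": -1,"dz": 0,"ax": 0,"ay": 0,"az": 0,"claw": 1},{"dx": -8,"dy": -1.7,"dz": -1.5,"ax": 0,"ay": 0,"az": 0,"claw": 1},{"dx": -9.8,"dy": -2.2,"dz": -4.5,"ax": 0,"ay": 0,"az": 0,"claw": 1},{"dx": -9.8,"dy": -2.2,"dz": -8,"ax": 0,"ay": 0,"az": 0,"claw": 1},{"dx": -9.8,"dy": -2.2,"dz": -11,"ax": 0,"ay": 0,"az": 0,"claw": 1},{"dx": -9.8,"dy": -2.2,"dz": -12.8,"ax": 0,"ay": 0,"az": 0,"claw": 1},{"dx": -9.8,"dy": -2.2,"dz": -12.8,"ax": 0,"ay": 0,"az": 0,"claw": 1}])

```text
clock: 4.75
eef_pos: [450.4, -7.0, 67.5]
tool_rot: [-1.569, 0.006, 0.196]
force: [0.3, -0.0, -2.5]
width: 38.4
```

servo_tool(increments=[{"dx": 0,"dy": 0,"dz": 0,"ax": 0,"ay": 0,"az": 0,"claw": 1},{"dx": 0,"dy": 0,"dz": 0,"ax": 0,"ay": 0,"az": 0,"claw": 1},{"dx": 0,"dy": 0,"dz": 0,"ax": 0,"ay": 0,"az": 0,"claw": 1}])

```text
clock: 5.0
eef_pos: [454.2, -8.1, 71.6]
tool_rot: [-1.571, -0.003, 0.194]
force: [0.2, -0.1, -2.2]
width: 38.4
```

```bash
python3 - <<'E'
from h import *
d=snap('wrist','wrist3.png'); s=read_state();print(s['clock'],s['eef_pos'],s['tool_rot'],s['width'],s['force'],s['qpos'])
d=snap('scene','scene3.png');s=read_state();print(s['clock'],s['eef_pos'],s['tool_rot'])
a=cv2.imread('pics/scene3.png');cv2.imwrite('pics/scene3_a.png',cv2.resize(a[150:270,230:390],None,fx=5,fy=5,interpolation=cv2.INTER_CUBIC))
E
```

```text
5.05 [454.15078282  -8.28830416  71.57188593] [-1.57112071 -0.0029782   0.19373189] 38.52856676605485 [ 0.64465815 -0.02290118 -2.39367977] [-4.34178430e-06  5.94153015e-01 -6.23855160e-02  2.17326051e+00
  9.54888965e-02  3.73635136e-01  1.62397596e+00]
5.1 [453.975334    -8.47513967  71.46200653] [-1.5711692  -0.00267886  0.19342847]
```

View pics/wrist3.png

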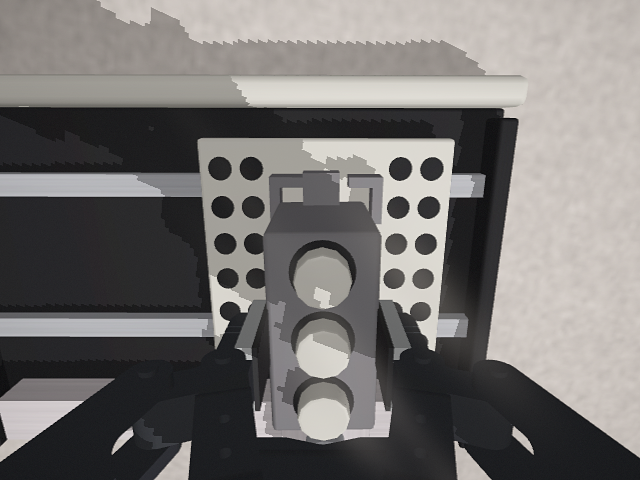

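View pics/scene3_a.png

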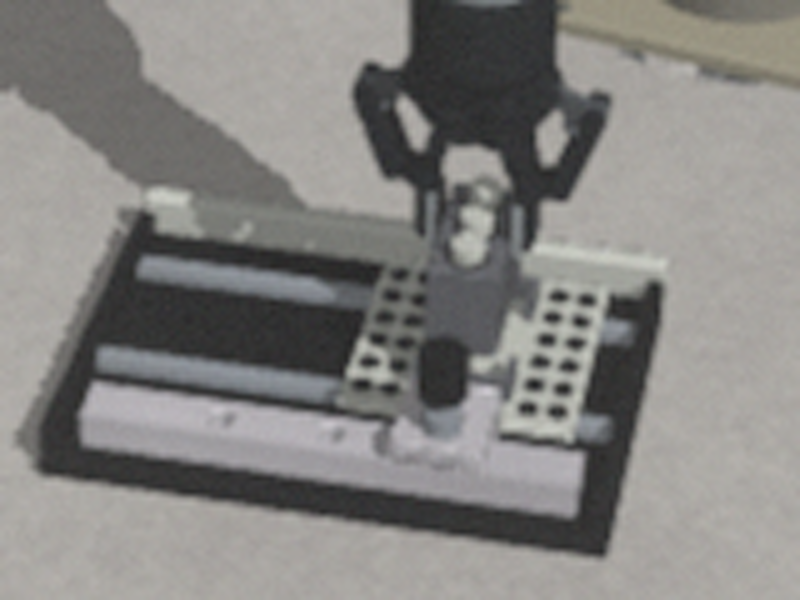

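```bash
python3 - <<'E'
import cv2
a=cv2.imread('pics/wrist3.png')
cv2.imwrite('pics/wrist3_a.png',cv2.resize(a[130:330,190:460],None,fx=2.9,fy=2.9,interpolation=cv2.INTER_CUBIC))
E
```

```text
(no output)
```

View pics/wrist3_a.png

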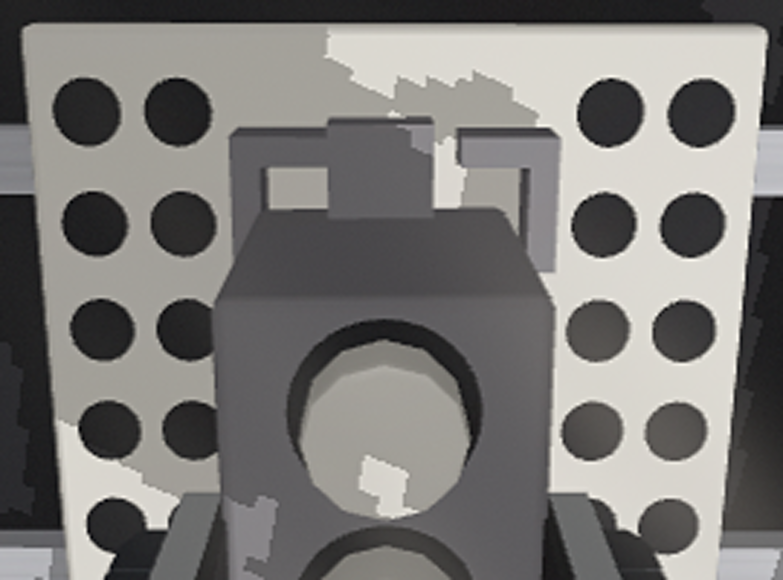

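```bash
python3 - <<'E'
from h import *
d=load('wrist3')
A=lambda u,v,z:at(d,190+u/2.9,130+v/2.9,z)
th=.194;Rz=np.array([[np.cos(th),np.sin(th)],[-np.sin(th),np.cos(th)]])
P0=np.array([451.5,-6.9]);T=lambda q:np.round(Rz@(q[:2]-P0),1)
print('cam',T(-d['R'].T@d['t']),(-d['R'].T@d['t']))
print('walls',T(A(230,128,42)),T(A(560,128,42)),'expect -47.5, +-27.5')
print('notch R edge',T(A(458,128,42)),'expect y -11')
print('plate',T(A(22,27,28)),T(A(768,27,28)))
print('holes',[T(A(u,v,28)) for u,v in((87,111),(701,113),(95,224),(692,225),(102,330),(684,330))])
for z in(61,63.5):print('tab end',T(A(328,119,z)),T(A(434,119,z)),'body@tab',T(A(328,217,z)),T(A(434,217,z)))
for z in (106.5,109.5):print('top face corner',T(A(216,303,z)),T(A(553,303,z)))
for z in(52,53.5):print('bottom',T(A(265,210,z)),T(A(505,210,z)))
print('eef',T(np.array([454.15,-8.29])),'cmd',T(np.array([452.9,-8.7])))
E
```

```text
cam [-73.1  -1.8] [380.08705118 -22.79907816 236.90155286]
walls [-48.9 -27.3] [-48.9  27.3] expect -47.5, +-27.5
notch R edge [-48.9  10.4] expect y -11
plate [-64.5 -64.4] [-64.5  64.6]
holes [array([-50.2, -54.2]), array([-49.8,  54.2]), array([-29.9, -54.3]), array([-29.7,  54.1]), array([ -9.7, -54.4]), array([-9.7, 54.2])]
tab end [-52.6 -10.2] [-52.6   5.6] body@tab [-37.8 -10.4] [-37.8   5.8]
tab end [-52.9 -10. ] [-52.9   5.5] body@tab [-38.3 -10.2] [-38.3   5.7]
top face corner [-36.8 -21.3] [-36.8  17.7]
top face corner [-37.7 -20.8] [-37.7  17.3]
bottom [-37.1 -20.9] [-37.1  17.6]
bottom [-37.4 -20.7] [-37.4  17.4]
eef [ 2.3 -1.9] cmd [ 1. -2.]
```

servo_tool(increments=[{"dx": -0.15,"dy": 0.18,"dz": 0,"ax": 0,"ay": 0,"az": 0,"claw": 1},{"dx": -0.15,"dy": 0.18,"dz": 0,"ax": 0,"ay": 0,"az": 0,"claw": 1},{"dx": -0.15,"dy": 0.18,"dz": 0,"ax": 0,"ay": 0,"az": 0,"claw": 1},{"dx": -0.15,"dy": 0.18,"dz": 0,"ax": 0,"ay": 0,"az": 0,"claw": 1},{"dx": -0.15,"dy": 0.18,"dz": 0,"ax": 0,"ay": 0,"az": 0,"claw": 1},{"dx": -0.15,"dy": 0.18,"dz": 0,"ax": 0,"ay": 0,"az": 0,"claw": 1}])

```text
clock: 5.6
eef_pos: [451.4, -6.9, 70.2]
tool_rot: [-1.571, 0.0, 0.193]
force: [-0.7, -0.3, -1.9]
width: 38.2
```

```bash
python3 - <<'E'
from h import *
for i in range(3):
  d=snap('wrist','wrist4%d.png'%i); s=read_state();print(s['clock'],s['eef_pos'],s['tool_rot'],s['width'],s['force'])
E
```

```text
5.65 [451.41476178  -6.93525085  70.18726559] [-1.57079807e+00  9.10956823e-05  1.93023960e-01] 38.483914383819716 [-0.40175107 -0.42544668 -2.13867435]
5.7 [451.39026646  -6.91611095  70.16894877] [-1.57077485e+00  1.35550584e-04  1.93057951e-01] 38.27360485482342 [-0.15971761 -0.58575918 -2.81704998]
5.75 [451.36672256  -6.90577557  70.14854231] [-1.57076859e+00  1.89234170e-04  1.93120663e-01] 38.06430776616222 [-0.13709242 -0.81169983 -1.57969684]
```

View pics/wrist42.png

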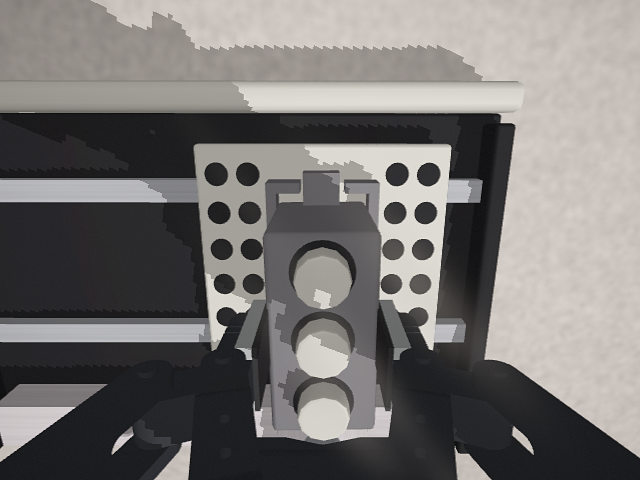

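servo_tool(increments=[{"dx": 0,"dy": 0,"dz": -0.4,"ax": 0,"ay": 0,"az": 0,"claw": 1},{"dx": 0,"dy": 0,"dz": -0.8,"ax": 0,"ay": 0,"az": 0,"claw": 1},{"dx": 0,"dy": 0,"dz": -1.1,"ax": 0,"ay": 0,"az": 0,"claw": 1},{"dx": 0,"dy": 0,"dz": -1.4,"ax": 0,"ay": 0,"az": 0,"claw": 1},{"dx": 0,"dy": 0,"dz": -1.7,"ax": 0,"ay": 0,"az": 0,"claw": 1},{"dx": 0,"dy": 0,"dz": -1.9,"ax": 0,"ay": 0,"az": 0,"claw": 1},{"dx": 0,"dy": 0,"dz": -2.0,"ax": 0,"ay": 0,"az": 0,"claw": 1},{"dx": 0,"dy": 0,"dz": -2.0,"ax": 0,"ay": 0,"az": 0,"claw": 1}])

```text
clock: 6.42
eef_pos: [451.3, -6.8, 49.9]
tool_rot: [-1.571, 0.0, 0.193]
force: [0.4, 0.9, -2.6]
width: 38.3
```

servo_tool(increments=[{"dx": 0,"dy": 0,"dz": -0.1,"ax": 0,"ay": 0,"az": 0,"claw": 1},{"dx": 0,"dy": 0,"dz": -0.2,"ax": 0,"ay": 0,"az": 0,"claw": 1},{"dx": 0,"dy": 0,"dz": -0.3,"ax": 0,"ay": 0,"az": 0,"claw": 1},{"dx": 0,"dy": 0,"dz": -0.35,"ax": 0,"ay": 0,"az": 0,"claw": 1},{"dx": 0,"dy": 0,"dz": -0.4,"ax": 0,"ay": 0,"az": 0,"claw": 1},{"dx": 0,"dy": 0,"dz": -0.4,"ax": 0,"ay": 0,"az": 0,"claw": 1}])

```text
clock: 6.92
eef_pos: [451.6, -7.0, 47.8]
tool_rot: [-1.571, -0.001, 0.193]
force: [-3.3, -1.1, 18.6]
width: 38.2
```

```bash
python3 - <<'E'
from h import *
d=snap('wrist','wrist5.png'); s=read_state();print(s['clock'],s['eef_pos'],s['tool_rot'],s['width'],s['force'])
a=cv2.imread('pics/wrist5.png')
cv2.imwrite('pics/wrist5_a.png',cv2.resize(a[130:330,190:460],None,fx=2.9,fy=2.9,interpolation=cv2.INTER_CUBIC))
E
```

```text
6.9667 [451.54587112  -6.98815667  47.75106809] [-1.57123089e+00 -1.04406778e-03  1.92979236e-01] 38.362459166715524 [-3.50378474 -0.54287482 16.54254085]
```

View pics/wrist5_a.png

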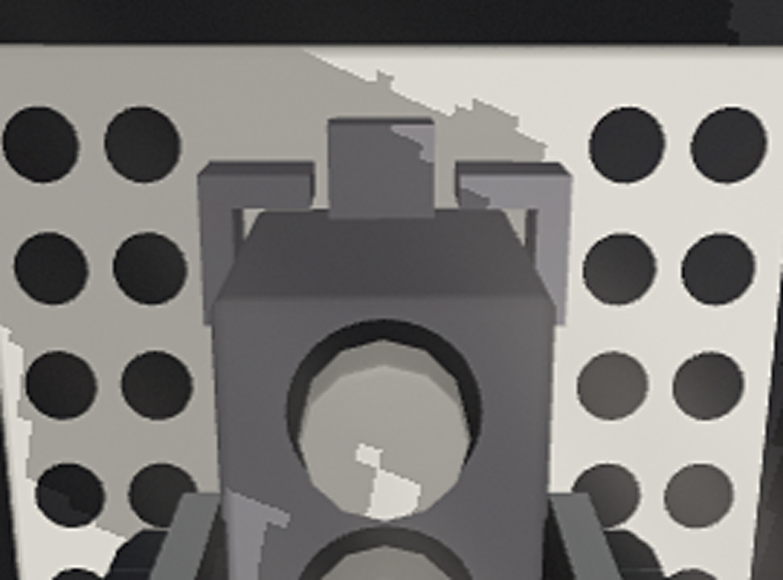

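servo_tool(increments=[{"dx": 0,"dy": 0,"dz": 0.15,"ax": 0,"ay": 0,"az": 0,"claw": 1},{"dx": 0,"dy": 0,"dz": 0.15,"ax": 0,"ay": 0,"az": 0,"claw": 0},{"dx": 0,"dy": 0,"dz": 0.15,"ax": 0,"ay": 0,"az": 0,"claw": -1},{"dx": 0,"dy": 0,"dz": 0.15,"ax": 0,"ay": 0,"az": 0,"claw": -1},{"dx": 0,"dy": 0,"dz": 0.15,"ax": 0,"ay": 0,"az": 0,"claw": -1},{"dx": 0,"dy": 0,"dz": 0.15,"ax": 0,"ay": 0,"az": 0,"claw": -1}])

```text
clock: 7.47
eef_pos: [451.3, -6.9, 47.5]
tool_rot: [-1.571, 0.0, 0.193]
force: [0.6, 0.4, 0.6]
width: 85.5
```

servo_tool(increments=[{"dx": 0,"dy": 0,"dz": 1,"ax": 0,"ay": 0,"az": 0,"claw": -1},{"dx": 0,"dy": 0,"dz": 3,"ax": 0,"ay": 0,"az": 0,"claw": -1},{"dx": 0,"dy": 0,"dz": 6,"ax": 0,"ay": 0,"az": 0,"claw": -1},{"dx": 0,"dy": 0,"dz": 9,"ax": 0,"ay": 0,"az": 0,"claw": -1},{"dx": 1,"dy": 0.2,"dz": 12,"ax": 0,"ay": 0,"az": 0,"claw": -1},{"dx": 4,"dy": 0.8,"dz": 14,"ax": 0,"ay": 0,"az": 0,"claw": -1},{"dx": 7,"dy": 1.4,"dz": 14,"ax": 0,"ay": 0,"az": 0,"claw": -1},{"dx": 9.8,"dy": 1.95,"dz": 14,"ax": 0,"ay": 0,"az": 0,"claw": -1}])

```text
clock: 8.13
eef_pos: [551.9, 12.9, 189.8]
tool_rot: [-1.571, -0.004, 0.193]
force: [0.4, 0.3, 0.0]
width: 85.4
```

servo_tool(increments=[{"dx": 0,"dy": 0,"dz": 0,"ax": 0,"ay": 0,"az": 0,"claw": -1},{"dx": 0,"dy": 0,"dz": 0,"ax": 0,"ay": 0,"az": 0,"claw": -1},{"dx": 0,"dy": 0,"dz": 0,"ax": 0,"ay": 0,"az": 0,"claw": -1},{"dx": 0,"dy": 0,"dz": 0,"ax": 0,"ay": 0,"az": 0,"claw": -1},{"dx": 0,"dy": 0,"dz": 0,"ax": 0,"ay": 0,"az": 0,"claw": -1}])

```text
clock: 8.55
eef_pos: [548.2, 12.2, 187.5]
tool_rot: [-1.571, 0.001, 0.193]
force: [0.3, 0.3, 1.3]
width: 85.2
```

```bash
python3 - <<'E'
from h import *
d=snap('wrist','wrist6.png'); s=read_state();print(s['clock'],s['eef_pos'],s['tool_rot'],s['width'],s['force'])
E
```

```text
8.6 [548.44200025  12.29295589 187.62586503] [-1.57084409e+00  1.02557171e-03  1.92831646e-01] 85.61190748900493 [0.6521025  0.71275788 0.11910158]
```

View pics/wrist6.png

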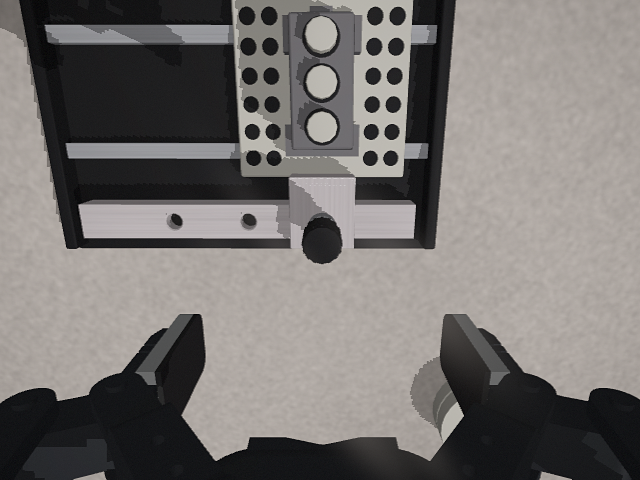

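```bash
python3 - <<'E'
from h import *
d=load('wrist6');print(at(d,322,243.5,102)); a=cv2.imread('pics/wrist6.png')
cv2.imwrite('pics/wrist6_a.png',cv2.resize(a[170:280,260:380],None,fx=5,fy=5,interpolation=cv2.INTER_CUBIC))
for v in (248.6,219.5):print()
h=[at(d,250,221,34),at(d,176.5,220.5,34)];print('holes',h)
print('caps',[at(d,u,v,94) for u,v in((322,34),(322,82),(322,127))])
b=a[170:280,260:380].max(2);ys,xs=np.where(b<45);print(xs.min()+260,xs.max()+260,ys.min()+170,ys.max()+170)
E
```

```text
[548.24785703  11.89463824 102.        ]


holes [array([560.62362288, -45.29702597,  34.        ]), array([ 571.63415005, -103.90632622,   34.        ])]
caps [array([426.1654838 , -11.90458074,  94.        ]), array([451.61261632,  -6.94488264,  94.        ]), array([476.98949988,  -1.99887621,  94.        ])]
260 379 177 263
```

View pics/wrist6_a.png

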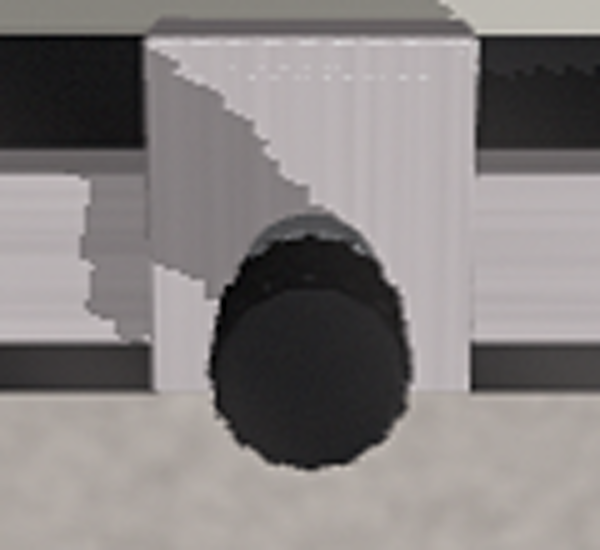

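servo_tool(increments=[{"dx": 0,"dy": -0.05,"dz": -2,"ax": 0,"ay": 0,"az": 0,"claw": -1},{"dx": 0,"dy": -0.05,"dz": -5,"ax": 0,"ay": 0,"az": 0,"claw": -1},{"dx": 0,"dy": -0.05,"dz": -8,"ax": 0,"ay": 0,"az": 0,"claw": -1},{"dx": 0,"dy": -0.05,"dz": -10,"ax": 0,"ay": 0,"az": 0,"claw": -1},{"dx": 0,"dy": -0.05,"dz": -11.2,"ax": 0,"ay": 0,"az": 0,"claw": -1},{"dx": 0,"dy": -0.05,"dz": -11.8,"ax": 0,"ay": 0,"az": 0,"claw": -1},{"dx": 0,"dy": -0.05,"dz": -11.8,"ax": 0,"ay": 0,"az": 0,"claw": -1},{"dx": 0,"dy": -0.05,"dz": -11.8,"ax": 0,"ay": 0,"az": 0,"claw": -1}])

```text
clock: 9.27
eef_pos: [549.6, 12.1, 70.1]
tool_rot: [-1.571, -0.0, 0.193]
force: [0.1, -0.4, 1.3]
width: 85.1
```

servo_tool(increments=[{"dx": 0,"dy": 0,"dz": 0,"ax": 0,"ay": 0,"az": 0,"claw": -1},{"dx": 0,"dy": 0,"dz": 0,"ax": 0,"ay": 0,"az": 0,"claw": -1},{"dx": 0,"dy": 0,"dz": 0,"ax": 0,"ay": 0,"az": 0,"claw": 1},{"dx": 0,"dy": 0,"dz": 0,"ax": 0,"ay": 0,"az": 0,"claw": 1},{"dx": 0,"dy": 0,"dz": 0,"ax": 0,"ay": 0,"az": 0,"claw": 1},{"dx": 0,"dy": 0,"dz": 0,"ax": 0,"ay": 0,"az": 0,"claw": 1},{"dx": 0,"dy": 0,"dz": 0,"ax": 0,"ay": 0,"az": 0,"claw": 1},{"dx": 0,"dy": 0,"dz": 0,"ax": 0,"ay": 0,"az": 0,"claw": 1}])

```text
clock: 9.93
eef_pos: [549.5, 12.0, 70.0]
tool_rot: [-1.571, -0.0, 0.193]
force: [-0.9, 0.2, 2.8]
width: 23.0
```

servo_tool(increments=[{"dx": 0,"dy": 0,"dz": 0,"ax": 0,"ay": 0,"az": 0,"claw": 1},{"dx": 0,"dy": 0,"dz": 0,"ax": 0,"ay": 0,"az": 0,"claw": 1},{"dx": 0,"dy": 0,"dz": 0,"ax": 0,"ay": 0,"az": 0,"claw": 1}])

```text
clock: 10.18
eef_pos: [549.5, 12.0, 70.0]
tool_rot: [-1.571, -0.0, 0.193]
force: [-1.2, -0.7, 5.0]
width: 22.8
```

```bash
python3 - <<'E'
from h import *
d=snap('scene','scene7.png'); s=read_state();print(s['clock'],s['eef_pos'],s['tool_rot'],s['width'],s['force'])
a=cv2.imread('pics/scene7.png');cv2.imwrite('pics/scene7_a.png',cv2.resize(a[150:270,230:390],None,fx=5,fy=5,interpolation=cv2.INTER_CUBIC))
E
```

```text
10.2333 [549.49790739  12.01307675  69.95857993] [-1.57095728e+00 -1.77472011e-04  1.93085020e-01] 22.975341837910943 [-0.79502714  0.91683285  4.83702429]
```

View pics/scene7_a.png

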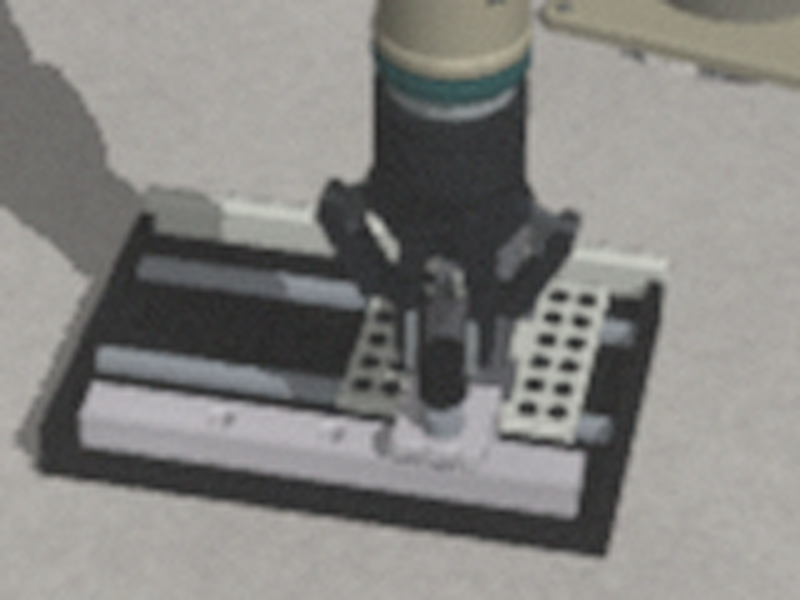

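```bash
python3 - <<'E'
from h import *
d=load('scene7')
for X in([549.5,12,70],[549.5,12,87],[549.5,12,102],[549.5,12,141],[451.5,-6.9,60]):
  print(X,(proj(d,X)-[230,150])*5)
d=snap('wrist','wrist7.png'); d=snap('scene','scene7b.png')
a=cv2.imread('pics/scene7b.png');cv2.imwrite('pics/scene7b_a.png',cv2.resize(a[150:270,230:390],None,fx=5,fy=5,interpolation=cv2.INTER_CUBIC))
E
```

```text
[549.5, 12, 70] [443.33299796 393.82366027]
[549.5, 12, 87] [443.914235   368.78148148]
[549.5, 12, 102] [444.43424573 346.37719411]
[549.5, 12, 141] [445.81865248 286.73102702]
[451.5, -6.9, 60] [478.84052674 293.19605413]
```

View pics/wrist7.png

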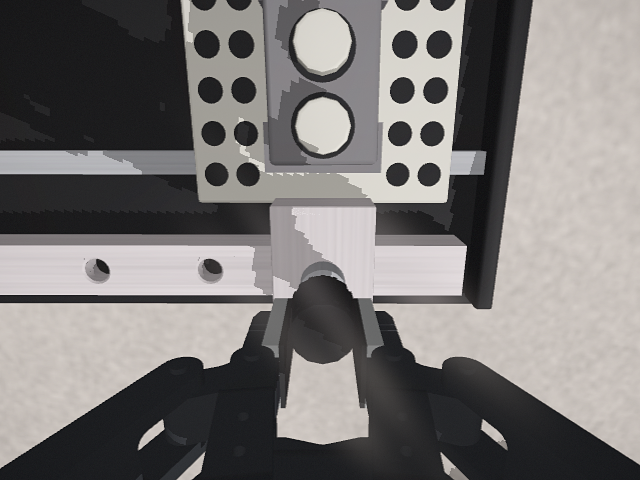

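View pics/scene7b_a.png

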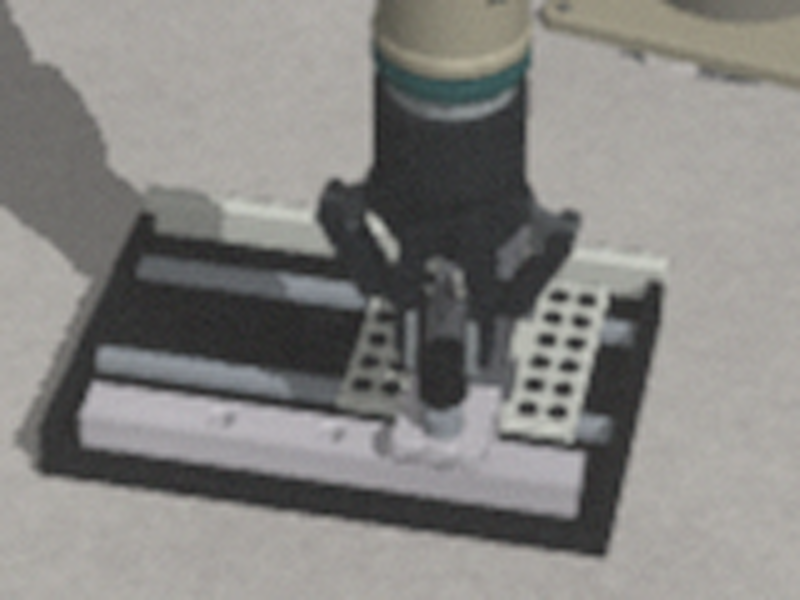

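servo_tool(increments=[{"dx": 0,"dy": 0,"dz": 0.3,"ax": 0,"ay": 0,"az": 0,"claw": 1},{"dx": 0,"dy": 0,"dz": 0.6,"ax": 0,"ay": 0,"az": 0,"claw": 1},{"dx": 0,"dy": 0,"dz": 0.9,"ax": 0,"ay": 0,"az": 0,"claw": 1},{"dx": 0,"dy": 0,"dz": 1.2,"ax": 0,"ay": 0,"az": 0,"claw": 1},{"dx": 0,"dy": 0,"dz": 1.5,"ax": 0,"ay": 0,"az": 0,"claw": 1},{"dx": 0,"dy": 0,"dz": 1.5,"ax": 0,"ay": 0,"az": 0,"claw": 1},{"dx": 0,"dy": 0,"dz": 1.5,"ax": 0,"ay": 0,"az": 0,"claw": 1}])

```text
clock: 10.92
eef_pos: [549.4, 12.1, 85.1]
tool_rot: [-1.571, -0.0, 0.193]
force: [0.9, -1.1, -1.0]
width: 22.7
```

```bash
python3 - <<'E'
from h import *
d=snap('scene','scene8.png'); s=read_state();print(s['clock'],s['eef_pos'],s['tool_rot'],s['width'],s['force'])
d=snap('wrist','wrist8.png')
a=cv2.imread('pics/scene8.png');cv2.imwrite('pics/scene8_a.png',cv2.resize(a[150:270,230:390],None,fx=5,fy=5,interpolation=cv2.INTER_CUBIC))
E
```

```text
10.9667 [549.44001486  12.07053964  85.11728386] [-1.57092114e+00 -1.97609358e-04  1.93148464e-01] 22.968689470463403 [ 0.33829225 -1.4087625  -0.86751125]
```

View pics/wrist8.png

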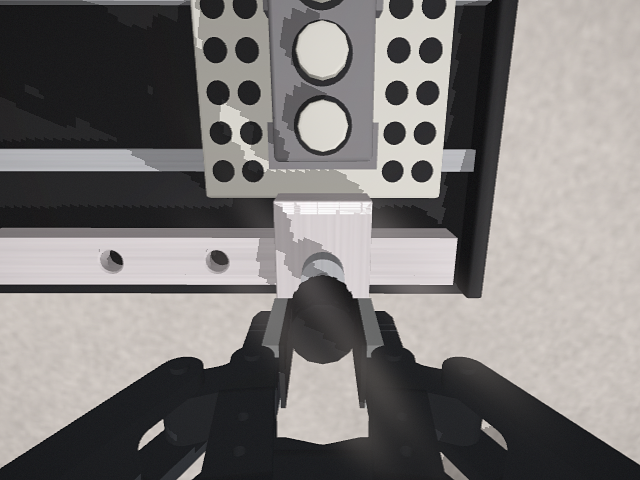

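View pics/scene8_a.png

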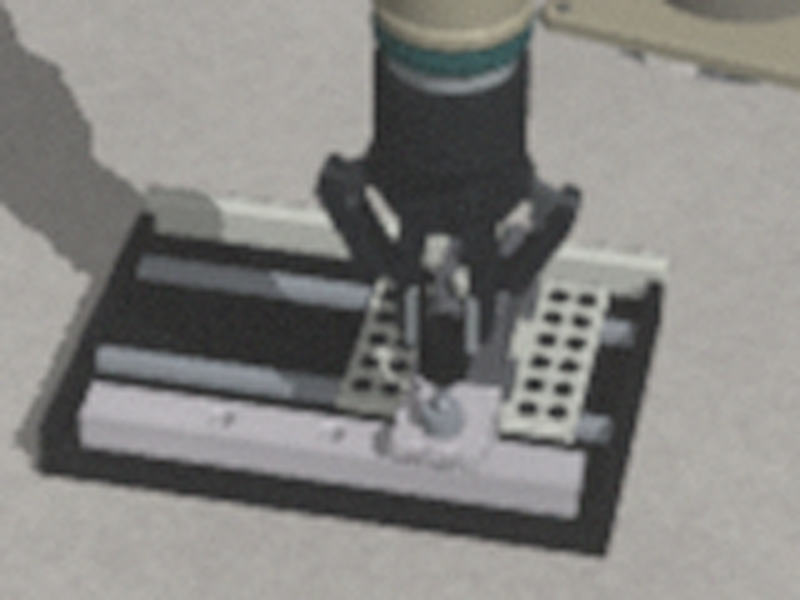

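servo_tool(increments=[{"dx": 0.1,"dy": -0.5,"dz": 0,"ax": 0,"ay": 0,"az": 0,"claw": 1},{"dx": 0.26,"dy": -1.3,"dz": 0,"ax": 0,"ay": 0,"az": 0,"claw": 1},{"dx": 0.44,"dy": -2.2,"dz": 0,"ax": 0,"ay": 0,"az": 0,"claw": 1},{"dx": 0.62,"dy": -3.1,"dz": 0,"ax": 0,"ay": 0,"az": 0,"claw": 1},{"dx": 0.8,"dy": -4,"dz": 0,"ax": 0,"ay": 0,"az": 0,"claw": 1},{"dx": 0.98,"dy": -4.9,"dz": 0,"ax": 0,"ay": 0,"az": 0,"claw": 1},{"dx": 1.1,"dy": -5.5,"dz": 0,"ax": 0,"ay": 0,"az": 0,"claw": 1},{"dx": 1.15,"dy": -5.85,"dz": 0,"ax": 0,"ay": 0,"az": 0,"claw": 1}])

```text
clock: 11.68
eef_pos: [561.2, -48.4, 84.7]
tool_rot: [-1.572, -0.0, 0.191]
force: [-0.2, 2.2, 0.1]
width: 22.9
```

servo_tool(increments=[{"dx": 0,"dy": 0,"dz": 0,"ax": 0,"ay": 0,"az": 0,"claw": 1},{"dx": 0,"dy": 0,"dz": 0,"ax": 0,"ay": 0,"az": 0,"claw": 1},{"dx": 0,"dy": 0,"dz": 0,"ax": 0,"ay": 0,"az": 0,"claw": 1},{"dx": 0,"dy": 0,"dz": 0,"ax": 0,"ay": 0,"az": 0,"claw": 1},{"dx": 0,"dy": 0,"dz": 0,"ax": 0,"ay": 0,"az": 0,"claw": 1},{"dx": 0,"dy": 0,"dz": 0,"ax": 0,"ay": 0,"az": 0,"claw": 1}])

```text
clock: 12.18
eef_pos: [560.8, -46.4, 84.7]
tool_rot: [-1.571, 0.0, 0.193]
force: [-0.7, -1.7, 0.2]
width: 23.0
```

```bash
python3 - <<'E'
from h import *
d=snap('wrist','wrist9.png'); s=read_state();print(s['clock'],s['eef_pos'],s['tool_rot'],s['width'],s['force'])
E
```

```text
12.2333 [560.79828856 -46.38565144  84.6895177 ] [-1.57100793e+00  2.54460251e-04  1.93411363e-01] 23.014789122107608 [ 0.64970962 -1.79948411 -0.58885727]
```

View pics/wrist9.png

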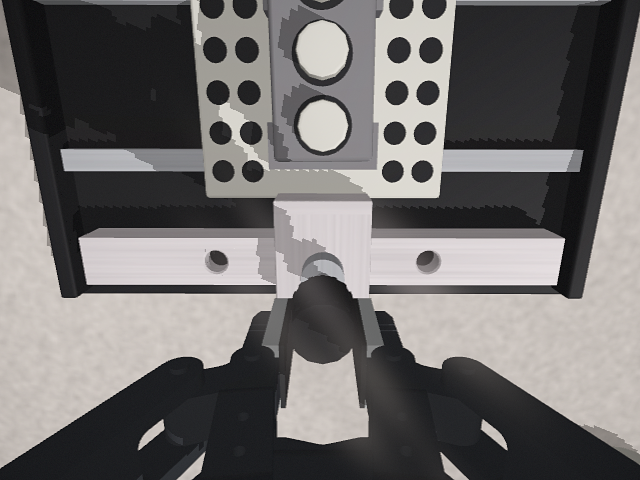

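servo_tool(increments=[{"dx": 0,"dy": 0,"dz": -0.3,"ax": 0,"ay": 0,"az": 0,"claw": 1},{"dx": 0,"dy": 0,"dz": -0.6,"ax": 0,"ay": 0,"az": 0,"claw": 1},{"dx": 0,"dy": 0,"dz": -0.8,"ax": 0,"ay": 0,"az": 0,"claw": 1},{"dx": 0,"dy": 0,"dz": -1.0,"ax": 0,"ay": 0,"az": 0,"claw": 1},{"dx": 0,"dy": 0,"dz": -1.2,"ax": 0,"ay": 0,"az": 0,"claw": 1},{"dx": 0,"dy": 0,"dz": -1.4,"ax": 0,"ay": 0,"az": 0,"claw": 1},{"dx": 0,"dy": 0,"dz": -1.6,"ax": 0,"ay": 0,"az": 0,"claw": 1},{"dx": 0,"dy": 0,"dz": -1.6,"ax": 0,"ay": 0,"az": 0,"claw": 1}])

```text
clock: 12.9
eef_pos: [561.0, -46.4, 69.7]
tool_rot: [-1.571, -0.0, 0.193]
force: [-2.8, -2.1, 11.7]
width: 22.9
```

servo_tool(increments=[{"dx": 0,"dy": 0,"dz": 0,"ax": 0,"ay": 0,"az": 0,"claw": 1},{"dx": 0,"dy": 0,"dz": 0,"ax": 0,"ay": 0,"az": 0,"claw": 1},{"dx": 0,"dy": 0,"dz": 0,"ax": 0,"ay": 0,"az": 0,"claw": 1},{"dx": 0,"dy": 0,"dz": 0,"ax": 0,"ay": 0,"az": 0,"claw": 1}])

```text
clock: 13.23
eef_pos: [561.0, -46.3, 69.8]
tool_rot: [-1.571, -0.0, 0.193]
force: [-3.5, -1.7, 11.1]
width: 22.8
```

```bash
python3 - <<'E'
from h import *
d=snap('wrist','wrist10.png'); s=read_state();print(s['clock'],s['eef_pos'],s['tool_rot'],s['width'],s['force'])
d=snap('scene','scene10.png')
a=cv2.imread('pics/scene10.png');cv2.imwrite('pics/scene10_a.png',cv2.resize(a[150:270,230:390],None,fx=5,fy=5,interpolation=cv2.INTER_CUBIC))
E
```

```text
13.2833 [560.99434797 -46.37597943  69.73576319] [-1.57097498e+00 -4.15166646e-04  1.93104800e-01] 22.702670596380244 [-3.02033944 -1.72936763 11.54861294]
```

View pics/wrist10.png

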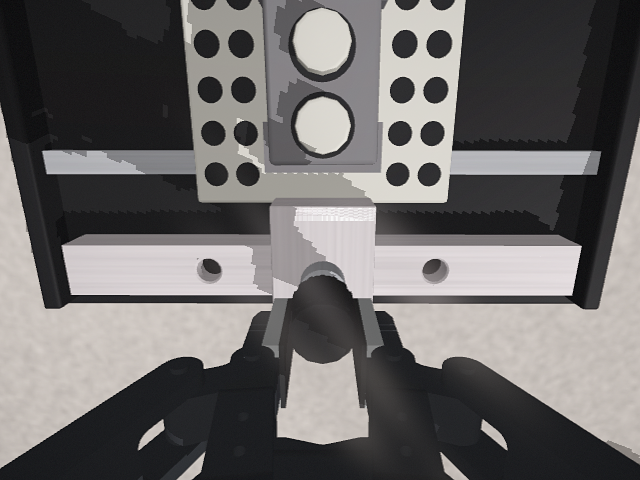

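View pics/scene10_a.png

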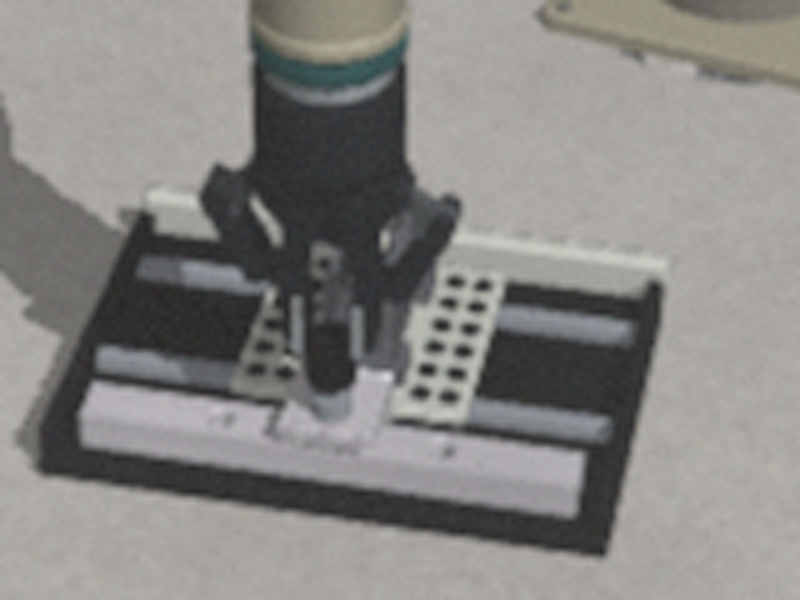

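```bash
python3 -c "
from cell import *
s=read_state();print(s['clock'],s['eef_pos'],s['force'],s['width']);print(finish_job())"
```

```text
13.3333 [561.0209015  -46.35317234  69.73633942] [-3.72448547 -2.1671784  11.06287901] 22.5745880876776
the job is handed in; nothing more can be done
None
```

I put the carrier in the tray pocket and let go of it. Then I pulled the plunger up about 15 mm, slid the tray 60 mm to the middle hole and pushed the pin home. I handed the job in at 13.3 s with the gripper still holding the knob down.

**Carrier:** the tab is in the notch, and the middle cap measured within 0.5 mm of the pocket centre after release. The tool height at contact was 28 mm above its height when I picked the carrier up, which matches the pocket floor.

**Plunger:** the tool finished at z 69.7 mm, against 70.0 mm when I gripped the knob with the pin home. It was pushing down with about 11 N, and the knob had not slipped in the fingers. In the wrist picture the other two holes lie evenly on either side of the knob, so it stands over the middle one.

**Other readings:** the opening read 22.8 mm on the 26 mm knob and 38.5 mm on the 40 mm carrier. I put this down to a gauge offset, because both grips held. No motion came near the bottle or the jar, and the gripper stayed above the dishes. I did not measure those three again at the end.

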